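# Clear packing waste from under the reagent shelf

## Task

Clear the packing waste from under the glass reagent shelf into the open waste bin: the moulded-pulp end cap, and whichever of the two look-alike closed cartons is empty. The other carton still holds its calibration weight; tell which it is by lifting, and leave that one standing upright in its place under the shelf. Do not knock the shelf, and leave the bin, the balance, the weight case, the jar and the bottle where they stand.

Things in the scene. Friction and masses are not known exactly. Their poses are not given: they have to be found in the camera images.
- shelf: Fixed glass shelf over the bench. Origin on the bench under the board's middle; x across its depth, away from the robot (front edge x -90 mm, rear +90), y along its length (840 mm). Front rail's underside 285 mm high, glass top 303. Posts 30 mm square at y -410 and +410. Cartons and end cap have their middles 58 to 92 mm behind the front edge: the gripper must lean back to the robot to pass.
- carton_a: One of two identical closed stiff cardboard cartons, 56 x 56 mm, 90 mm tall, standing under the shelf. Origin at its middle (45 mm above its underside); z up, x and y square to its sides, x roughly away from the robot (within 0.25 rad). Either one may be the empty one (50 to 75 g in all with its foam insert); the other holds a weight (430 to 680 g in all). They look the same.
- carton_b: The other of the two identical closed cartons, 56 x 56 x 90 mm; origin and axes as for carton_a.
- end_cap: Moulded-pulp packing end cap: stiff open-topped trough, 100 mm long (its x, roughly away from the robot, within 0.25 rad), 62 mm wide (its y), 46 mm tall, walls 9 mm, 30 to 55 g, open side up under the shelf. Origin at its middle, 23 mm above its underside. Its long side walls are straight: grip it across the 62 mm width.
- bin: Open-topped grey plastic waste bin standing on the bench, 220 mm (x) x 180 mm (y) x 140 mm tall outside, walls and floor 4 mm, 0.9 kg. Origin at the centre of its underside. It stands to the left or to the right of the robot, in front of the shelf.
- balance: Bystander: compact white electronic balance, 200 (x) x 190 (y) x 70 mm tall with a round steel pan, on the other side from the bin. Origin at the centre of its underside.
- weight_case: Bystander: closed wooden case of weights, 160 (x) x 90 (y) x 55 mm tall, on the bench under one end of the shelf. Origin at the centre of its underside.
- jar: Bystander: glass jar with a black cap, 72 mm across, 100 mm tall, on the bench under the other end of the shelf. Origin at the centre of its underside.
- bottle: Bystander: amber bottle, 56 mm across, 125 mm tall, standing on top of the shelf board. Origin at the centre of its underside.

How it is judged:
By the outcome, as a careful person would: the job done as asked, in the order asked, and still so for the second after the job is handed in, with the robot touching nothing.
It also fails if it takes over 72 s, if anything falls off the work surface, if the arm or the gripper's body presses on something with over 40 N, if the wrist force passes 120 N, or if a joint passes its speed limit or range.

## Robot

A 6-joint arm with a two-finger parallel gripper is mounted at the origin on the work surface. World frame = base frame: x ahead of the robot, y to its left, z up, the work surface at z = 0. Lengths are in m, angles in rad, forces in N, time in s.
With the tool pointing down it reaches from about 0.4 to 0.925 m from the base axis. Payload 12.5 kg.
Tool frame: the origin (TCP) lies midway between the tips of the shut fingers; the grasp point (between the pads) lies 19 mm behind it (arm.pinch_z is the z of the grasp point in the tool frame, in m); z points along the fingers, y is the line along which they close (so a half turn about z gives the same grasp; the last joint's range is limited). The gripper opens to 95 mm and grips with 3 to 60 N. Pads are 20 mm wide; open, the fingers measure 119 mm over their backs; the gripper's body (75 mm by 180 mm) begins 59 mm behind the grasp point.
Start: joints at [1.031, 0.491, 1.559, -0, 1.092, -0.106], TCP at [0.263, 0.567, 0.215] pointing down, gripper open.
Joint ranges: [-3.1, 3.1], [-0.84, 2.19], [0.05, 2.79], [-1.13, 4.28], [0.06, 2.93], [-2.69, 2.69]. Speed limits (rad/s): [2.22, 2.22, 2.79, 3.14, 3.14, 3.14].

## Interface

Orientations are given as a unit quaternion [x, y, z, w].
In Python, from bench import arm gives the robot as it stands.
- The arm moves only by the tool arm_command, never from a script. Its argument "steps" is one flat list of numbers, 5 for each row, row after row: the opening, from 0 (shut) to 1 (fully open), then the shift along the tool's x, y, z in units of 0.02 m (1.0 is 0.02 m), then the turn about the tool's z in units of 10 degrees (1.0 is 10 degrees). In form: [fingers, tx, ty, tz, twist, fingers, tx, ty, tz, twist, ...]. A call has 1 to 8 rows; each row shifts and turns the commanded pose from where the row before left it, along the tool's axes as they then stand; what a row does not reach is not made up. A row lasts 1/8 s, in which the tool goes at most 62.5 mm and 10.7 degrees, less where a joint would pass 70% of its speed; a pose out of reach is approached as far as the arm can. A call with a number of a shift or a turn outside -1 to 1 is refused whole. A call with a gripper value outside its range is refused whole. The fingers move at their own pace and stop on an object; the grip force is fixed at half the most. Time passes only in rows, so rows that do not move let the fingers close. It gives the time, the measured TCP pose, the force, the opening and the grip force at its end, in the units of the state.
- arm.observe(): the state, without advancing time (a new reading comes with each control period).
- arm.snapshot(name): name is "scene" or "top"; returns a dict with "image" (400x640x3 uint8, red, green, blue), "intrinsics" (3x3 intrinsics, pixels), "k1" (the pictures are not rectified: a ray, as slopes to the right and down, at radius r is drawn at 1 + k1 r^2 times it, then the intrinsics apply), "R" (3x3) and "t" (3): a world point X has camera coordinates R X + t. Camera axes: x right, y down, z forward; pixel columns grow to the right and rows downward; lengths in m; the calibration is good to about 2 mm. A picture is of the moment at which its call begins. There is no depth.
- arm.finish_job(): hands the job in; it is judged then, once.
Trained networks look in the newest picture that a camera, given by its name, has taken for a name from the list of things; names that differ only in an ending like _2 or _b are one class to them, and where a whole thing is asked for, a point or a joint stands for the part that bears it (a point fixed in the world has none). Each returns a list of dicts, best first, with "confidence" (0 to 1); they miss things now and then, are a little off and sometimes report something else, mostly with a low value. They report only what shows in the picture. A call takes as long as a camera call.
- arm.look_for(camera, query): "point" ([x, y, z] in m, in world coordinates, good to about 4 mm: the middle of the surface that is visible of it).
- arm.place_of(camera, query): "point" ([x, y, z] in m, in world coordinates, good to about 4 mm: a listed point, or the origin of a listed thing).
The state is a dict: "time": time; "joint_positions": joint angles; "qvel": joint speeds; "joint_efforts": joint torques, N m; "ee_pos": TCP position; "tcp_rot": TCP orientation; "force": force on the tool from outside, world axes, zero at the start; "ft_torque": the same for the moment, N m; "width": finger opening in m; "grip_force": force on a finger pad.
Only numpy, scipy, OpenCV 4.12 (cv2) and the standard library are available. Lean on these libraries where they do the work, as an engineer would, in place of code of your own. Each camera call takes 0.05 s, during which the arm holds its last target. There are 200 camera calls.

## Working session

There is one attempt and no reset: what is moved stays moved. The work goes in short steps, Python scripts to look and compute and a tool call to move; the robot and the scene stay as the last step left them, time stands still between calls to the robot, and variables do not carry over. Pictures are saved under pics/ and viewed, at most 10 in all, crops included, and the job is handed in when it is done.

Besides the shell and the picture viewer there is one more tool, called after "Call:" as a command line: name --argument value ..., lists and objects as JSON in quotes. arm_command: Moves the arm, as the interface text tells. Shifts and turns lie within -1 to 1; 1 stands for 0.02 m of shift or 10 degrees of turn. Its arguments: {"type":"object","properties":{"steps":{"type":"array"}},"required":["steps"]}

```bash
ls; mkdir -p pics; python3 - <<'E'
from bench import arm
import cv2
s=arm.observe();print(s['time'],s['ee_pos'],s['tcp_rot'],s['width'],arm.pinch_z)
for c in("scene","top"):
    p=arm.snapshot(c);cv2.imwrite(f"pics/{c}0.png",p["image"][:,:,::-1])
    for n in("shelf","carton_a","end_cap","bin","balance","weight_case","jar","bottle"):
        print(c,n,[( [round(float(v),3) for v in d["point"]],round(d["confidence"],2)) for d in arm.place_of(c,n)][:4])
E
```

```text
pics
0.0 [0.26255149 0.56691114 0.21405485] [ 2.15176629e-01  9.76574988e-01 -5.32873291e-04 -1.64668285e-04] 0.09511225380366152 -0.0188
scene shelf []
scene carton_a [([0.66, -0.102, 0.046], 0.81), ([0.665, 0.171, 0.047], 0.67)]
scene end_cap [([0.666, 0.031, 0.023], 0.92)]
scene bin [([0.4, -0.37, -0.001], 0.71)]
scene balance [([0.385, 0.373, 0.002], 0.8), ([0.665, -0.103, 0.046], 0.74)]
scene weight_case [([0.697, 0.324, 0.004], 0.73)]
scene jar [([0.682, -0.294, -0.0], 0.8)]
scene bottle [([0.692, -0.186, 0.299], 0.74), ([0.661, -0.102, 0.047], 0.48)]
top shelf []
top carton_a [([0.659, -0.104, 0.044], 0.44), ([0.666, 0.173, 0.044], 0.42)]
top end_cap [([0.662, 0.033, 0.023], 0.71)]
top bin [([0.4, -0.374, 0.002], 0.88)]
top balance [([0.386, 0.367, -0.003], 0.69)]
top weight_case []
top jar [([0.683, -0.289, -0.003], 0.51)]
top bottle [([0.693, -0.188, 0.304], 0.77)]
```

View pics/scene0.png

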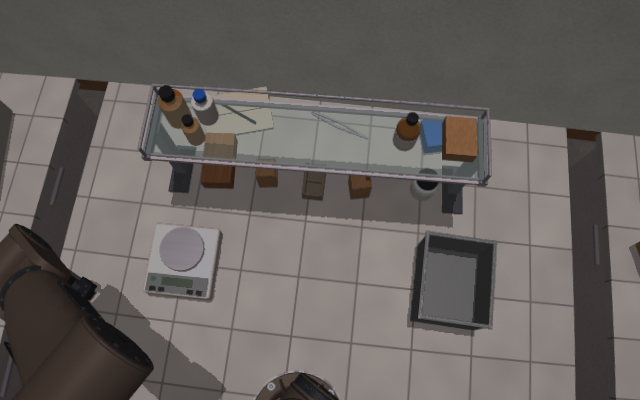

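View pics/top0.png

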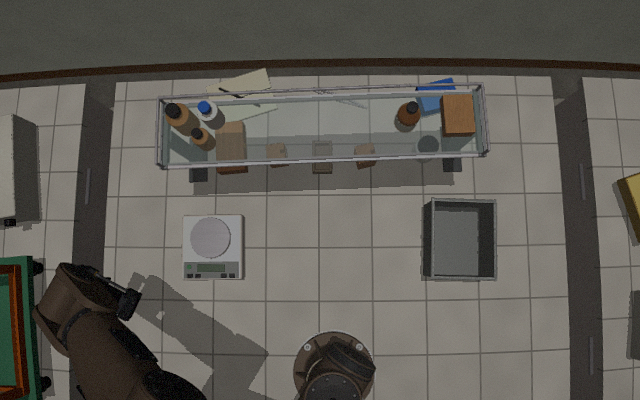

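The pictures match the networks: cartons are at scene pixels (267,173) and (360,182), the end cap at (314,183) and the bin at (455,280). The moves only offer twist about the tool's z, so I'll check what the interface says about leaning.

Call:
arm_command --steps '[1,0,0,-1,-1,1,0,-1,-1,-1]'

```text
time: 1.15
ee_pos: [0.2576, 0.5481, 0.2547]
tcp_rot: [0.039, 0.999, -0.0, -0.0]
force: [-0.6, 0.4, 0.2]
width: 0.0955
grip_force: 0.0
```

Call:
arm_command --steps '[1,-0.5,-1,-1,-0.45,1,-0.5,-1,-1,0,1,-0.5,-1,-1,0,1,-0.5,-1,-1,0,1,-0.5,-1,-1,0,1,-0.5,-1,-1,0,1,-0.5,-1,-1,0,1,-0.5,-1,-1,0]'

```text
time: 2.15
ee_pos: [0.3355, 0.3852, 0.4159]
tcp_rot: [0.004, 1.0, 0.0, 0.0]
force: [0.3, 0.5, -0.2]
width: 0.0949
grip_force: 0.0
```

Call:
arm_command --steps '[1,-0.5,-1,-1,0,1,-0.5,-1,-1,0,1,-0.5,-1,-1,0,1,-0.5,-1,-1,0,1,0,-1,-1,0,1,0,-1,-1,0,1,0,-1,-1,0,1,0,-1,-1,0]'

```text
time: 3.15
ee_pos: [0.3736, 0.2249, 0.5759]
tcp_rot: [0.004, 1.0, 0.0, 0.0]
force: [-0.1, 0.1, 0.1]
width: 0.0951
grip_force: 0.0
```

```bash
python3 - <<'E'
from bench import arm
s=arm.observe();print(s['time'],s['ee_pos'],s['tcp_rot'],s['joint_positions'])
E
```

```text
3.15 [0.37362367 0.22488454 0.57585957] [4.08658933e-03 9.99991626e-01 1.04379354e-04 1.89574370e-04] [ 3.90087099e-01  3.88521429e-02  1.27032819e+00  4.87944483e-05
  1.83198207e+00 -1.17252342e+00]
```

Call:
arm_command --steps '[1,-0.5,-1,-1,0,1,-0.5,-1,-1,0,1,-0.5,-1,-1,0,1,-0.5,-1,-1,0,1,0,-1,-1,0,1,0,-1,-1,0,1,0,-1,-1,0,1,0,-1,-1,0]'

```text
time: 4.15
ee_pos: [0.4121, 0.0648, 0.7358]
tcp_rot: [0.004, 1.0, 0.0, 0.0]
force: [0.1, 0.0, 0.4]
width: 0.0949
grip_force: 0.0
```

Call:
arm_command --steps '[1,0,0,-1,0,1,0,0,-1,0,1,0,0,-1,0,1,0,0,-1,0,1,0,0,-1,0,1,0,0,-1,0,1,0,0,-1,0,1,0,0,-1,0]'

```text
time: 5.15
ee_pos: [0.3226, 0.0509, 0.8586]
tcp_rot: [0.004, 0.998, 0.007, -0.069]
force: [-0.4, 0.7, -0.8]
width: 0.0952
grip_force: 0.0
```

```bash
python3 - <<'E'
from bench import arm
s=arm.observe();print(s['time'],s['ee_pos'],s['tcp_rot'],s['joint_positions'])
E
```

```text
5.15 [0.32258822 0.05089261 0.85855311] [ 0.00399563  0.99757631  0.00662054 -0.06914988] [-0.05227053  0.30325161  0.04802886  0.03100347  2.9291045  -1.58520435]
```

Call:
arm_command --steps '[1,1,0,-0.5,0,1,1,0,-0.5,0,1,1,0,-0.5,0,1,1,0,-0.5,0,1,1,0,-0.5,0,1,1,0,-0.5,0,1,1,0,-0.5,0,1,1,0,-0.5,0]'

```text
time: 6.15
ee_pos: [0.2244, 0.0635, 0.8969]
tcp_rot: [0.003, 1.0, 0.002, 0.001]
force: [0.1, -0.1, 0.4]
width: 0.0952
grip_force: 0.0
```

```bash
cat > st.py <<'E'
from bench import arm
import numpy as np
from scipy.spatial.transform import Rotation as Ro
np.set_printoptions(precision=4,suppress=True)
s=arm.observe();R=Ro.from_quat(s['tcp_rot']).as_matrix()
print(s['time'],'tcp',s['ee_pos'],'grasp',s['ee_pos']+R[:,2]*arm.pinch_z,'\nq',np.array(s['joint_positions']),'F',np.array(s['force']),'w',s['width'],s['grip_force'])
print('x',R[:,0],'y',R[:,1],'z',R[:,2],'tilt',np.degrees(np.arctan2(R[0,2],-R[2,2])))
E
python3 st.py
```

```text
6.15 tcp [0.2244 0.0635 0.8969] grasp [0.2244 0.0635 0.9157] 
q [-0.0148  0.1621  0.0484  0.0162  2.9283 -1.563 ] F [ 0.1312 -0.0913  0.4068] w 0.09518377517489571 0.0
x [-1.      0.0067 -0.0028] y [0.0067 1.     0.0034] z [ 0.0028  0.0034 -1.    ] tilt 0.1595415925002187
```

Call:
arm_command --steps '[1,1,0,-1,0,1,1,0,-1,0,1,1,0,-1,0,1,1,0,-1,0,1,1,0,-1,0,1,1,0,-1,0,1,1,0,-1,0,1,1,0,-1,0]'

```text
time: 7.15
ee_pos: [0.097, 0.0865, 0.9217]
tcp_rot: [0.004, 0.997, -0.003, 0.074]
force: [-0.1, 0.0, 0.6]
width: 0.0954
grip_force: 0.0
```

```bash
python3 st.py
```

```text
7.15 tcp [0.097  0.0865 0.9217] grasp [0.0942 0.0867 0.9403] 
q [ 0.3242  0.0191  0.0484 -0.2595  2.9283 -1.4964] F [-0.069   0.0224  0.558 ] w 0.09537532191805824 0.0
x [-0.9889  0.0073 -0.1483] y [ 0.0083  0.9999 -0.0063] z [ 0.1482 -0.0075 -0.9889] tilt 8.523522154087445
```

Call:
arm_command --steps '[1,-0.2,-1,-1,0,1,0.2,-0.5,-1,0,1,1,-0.2,-1,0,1,1,0,-1,0,1,1,0,-1,0,1,1,0,-1,0]'

```text
time: 7.9
ee_pos: [0.0351, 0.0708, 0.9263]
tcp_rot: [0.004, 0.995, -0.009, 0.097]
force: [0.3, 0.8, 0.3]
width: 0.0952
grip_force: 0.0
```

```bash
python3 st.py
```

```text
7.9 tcp [0.0351 0.0708 0.9263] grasp [0.0314 0.0712 0.9448] 
q [ 0.7893 -0.0212  0.0482 -0.7918  2.9284 -1.5631] F [0.3322 0.843  0.3013] w 0.09521145374955708 0.0
x [-0.9812  0.0063 -0.1931] y [ 0.0099  0.9998 -0.0177] z [ 0.193  -0.0193 -0.981 ] tilt 11.127905414367813
```

Call:
arm_command --steps '[1,-1,0,0.3,0,1,-1,0,0.3,0,1,-1,0,0.3,0,1,-1,0,0.3,0,1,-1,0,0.3,0,1,-1,0,0.3,0,1,-1,0,0.3,0,1,-1,0,0.3,0]'

```text
time: 8.9
ee_pos: [0.1933, 0.07, 0.9111]
tcp_rot: [0.004, 0.995, -0.011, 0.097]
force: [-0.3, 0.1, -0.7]
width: 0.0951
grip_force: 0.0
```

```bash
python3 st.py
```

```text
8.9 tcp [0.1933 0.07   0.9111] grasp [0.1897 0.0705 0.9295] 
q [ 0.072   0.0405  0.1552 -0.0966  2.7521 -1.5846] F [-0.3335  0.1042 -0.7055] w 0.09510336254156637 0.0
x [-0.9812  0.0048 -0.1931] y [ 0.0092  0.9997 -0.0214] z [ 0.1929 -0.0228 -0.9809] tilt 11.12714963573038
```

Call:
arm_command --steps '[1,-1,0,0,0,1,-1,0,0,0,1,-1,0,0,0,1,-1,0,0,0,1,-1,0,0,0,1,-1,0,0,0,1,-1,0,0,0,1,-1,0,0,0]'

```text
time: 9.9
ee_pos: [0.3374, 0.065, 0.8876]
tcp_rot: [0.003, 0.994, -0.01, 0.105]
force: [0.4, 0.2, 1.2]
width: 0.0952
grip_force: 0.0
```

```bash
python3 st.py
```

```text
9.9 tcp [0.3374 0.065  0.8876] grasp [0.3334 0.0654 0.906 ] 
q [ 0.0167  0.2231  0.0484 -0.052   2.6587 -1.5957] F [0.4107 0.2042 1.1792] w 0.09517351782664525 0.0
x [-0.9777  0.0048 -0.2097] y [ 0.0091  0.9998 -0.0192] z [ 0.2096 -0.0206 -0.9776] tilt 12.100655267166365
```

Call:
arm_command --steps '[1,-1,0,-0.5,0,1,-1,0,-0.5,0,1,-1,0,-0.5,0,1,-1,0,-0.5,0,1,-1,0,-0.5,0,1,-1,0,-0.5,0,1,-1,0,-0.5,0,1,-1,0,-0.5,0]'

```text
time: 10.9
ee_pos: [0.4279, 0.0564, 0.8662]
tcp_rot: [0.003, 0.991, -0.007, 0.133]
force: [0.3, -0.9, -1.1]
width: 0.0951
grip_force: 0.0
```

```bash
python3 st.py
```

```text
10.9 tcp [0.4279 0.0564 0.8662] grasp [0.423  0.0567 0.8844] 
q [-0.0148  0.3012  0.0484 -0.0201  2.5252 -1.5977] F [ 0.262  -0.8692 -1.138 ] w 0.09512098475877154 0.0
x [-0.9647  0.0038 -0.2634] y [ 0.0078  0.9999 -0.014 ] z [ 0.2634 -0.0155 -0.9646] tilt 15.271048339109603
```

Call:
arm_command --steps '[1,-1,0,-1,0,1,-1,0,-1,0,1,-1,0,-1,0,1,-1,0,-1,0,1,-1,0,-1,0,1,-1,0,-1,0,1,-1,0,-1,0,1,-1,0,-1,0]'

```text
time: 11.9
ee_pos: [0.4577, 0.0467, 0.8726]
tcp_rot: [0.002, 0.984, -0.004, 0.179]
force: [0.6, 0.4, -0.6]
width: 0.095
grip_force: 0.0
```

```bash
python3 st.py
```

```text
11.9 tcp [0.4577 0.0467 0.8726] grasp [0.4511 0.0469 0.8902] 
q [-0.0466  0.3053  0.0484  0.0115  2.4276 -1.6031] F [ 0.6166  0.3877 -0.5955] w 0.09497070281133237 0.0
x [-0.9358  0.0026 -0.3525] y [ 0.0056  1.     -0.0074] z [ 0.3525 -0.0089 -0.9358] tilt 20.639586468139182
```

Call:
arm_command --steps '[1,-1,0,-1,0,1,-1,0,-1,0,1,-1,0,-1,0,1,-1,0,-1,0,1,-1,0,-1,0,1,-1,0,-1,0,1,-1,0,-1,0,1,-1,0,-1,0]'

```text
time: 12.9
ee_pos: [0.4696, 0.0384, 0.8894]
tcp_rot: [0.001, 0.973, -0.001, 0.229]
force: [-0.4, 0.3, 0.3]
width: 0.0954
grip_force: 0.0
```

Call:
arm_command --steps '[1,-1,0,-1,0,1,-1,0,-1,0,1,-1,0,-1,0,1,-1,0,-1,0,1,-1,0,-1,0,1,-1,0,-1,0,1,-1,0,-1,0,1,-1,0,-1,0]'

```text
time: 13.9
ee_pos: [0.4648, 0.0313, 0.9152]
tcp_rot: [0.001, 0.959, 0.001, 0.282]
force: [0.5, 0.6, 0.0]
width: 0.0949
grip_force: 0.0
```

```bash
python3 st.py;  python3 - <<'E'
import numpy as np,cv2
from scipy.optimize import least_squares
from bench import arm
# shelf front-rail in both pictures: project hypotheses
for c in("scene","top"):
    p=arm.snapshot(c);K=np.array(p["intrinsics"]);R=np.array(p["R"]);t=np.array(p["t"])
    for xf in(.575,.585,.595,.605):
        for y in (-.39,.39):
            X=R@np.array([xf,y,.303])+t;s=X[:2]/X[2];s=s*(1+p["k1"]*(s@s));print(c,xf,y,(K[:2,:2]@s+K[:2,2]).round(1))
E
```

```text
13.9 tcp [0.4648 0.0313 0.9152] grasp [0.4546 0.0312 0.931 ] 
q [-0.1114  0.2553  0.0484  0.0809  2.2671 -1.6107] F [0.5067 0.6293 0.02  ] w 0.09485397485765806 0.0
x [-0.8407  0.002  -0.5415] y [0.0007 1.     0.0026] z [ 0.5415  0.0018 -0.8407] tilt 32.78297236545684
scene 0.575 -0.39 [486.2 194.1]
scene 0.575 0.39 [161.7 160. ]
scene 0.585 -0.39 [486.2 190.2]
scene 0.585 0.39 [162.6 156.2]
scene 0.595 -0.39 [486.2 186.2]
scene 0.595 0.39 [163.4 152.4]
scene 0.605 -0.39 [486.3 182.3]
scene 0.605 0.39 [164.3 148.7]
top 0.575 -0.39 [485.5 166. ]
top 0.575 0.39 [178.3 169. ]
top 0.585 -0.39 [485.3 162.2]
top 0.585 0.39 [178.5 165.1]
top 0.595 -0.39 [485.  158.3]
top 0.595 0.39 [178.7 161.3]
top 0.605 -0.39 [484.8 154.4]
top 0.605 0.39 [178.8 157.5]
```

Call:
arm_command --steps '[1,-1,0,-1,0,1,-1,0,-1,0,1,-1,0,-1,0,1,-1,0,-1,0,1,-1,0,-1,0,1,-1,0,-1,0,1,-1,0,-1,0,1,-1,0,-1,0]'

```text
time: 15.0
ee_pos: [0.4444, 0.0251, 0.9476]
tcp_rot: [0.0, 0.942, 0.003, 0.336]
force: [0.6, -0.1, 0.1]
width: 0.0952
grip_force: 0.0
```

```bash
python3 st.py;  python3 - <<'E'
import cv2,numpy as np
a=cv2.imread("pics/scene0.png")[145:205,240:400];b=cv2.imread("pics/top0.png")[130:190,240:400]
cv2.imwrite("pics/crop.png",cv2.resize(np.vstack([a,b]),(800,600),interpolation=cv2.INTER_CUBIC))
E
```

```text
15.0 tcp [0.4444 0.0251 0.9476] grasp [0.4325 0.0249 0.9622] 
q [-0.1576  0.206   0.0484  0.1309  2.2042 -1.613 ] F [ 0.6136 -0.0985  0.141 ] w 0.09517987021327853 0.0
x [-0.774   0.0025 -0.6332] y [-0.0018  1.      0.0061] z [ 0.6332  0.0059 -0.774 ] tilt 39.2880992343091
```

View pics/crop.png

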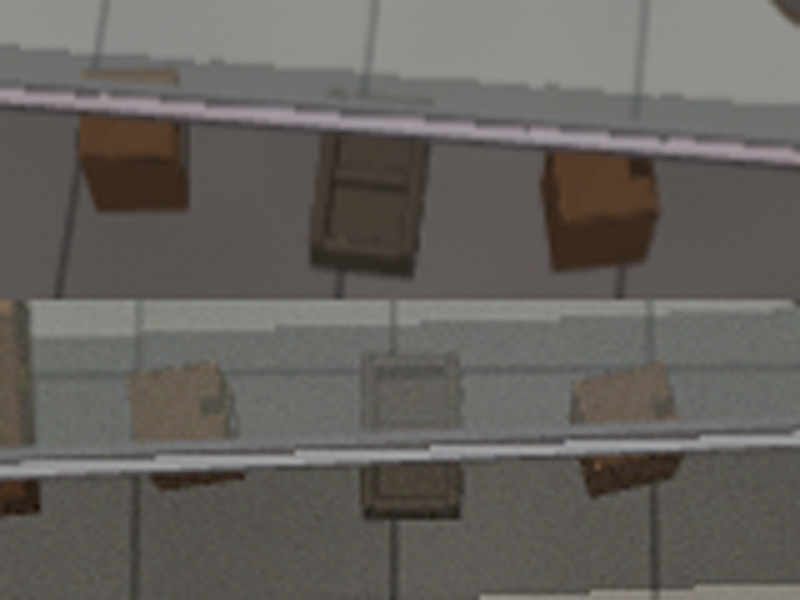

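```bash
cat > fk.py <<'E'
import numpy as np
from scipy.optimize import least_squares
D=np.array([[.491,1.559,1.092,.2626,.5669,.2141],[.03885,1.2703,1.832,.3736,.2249,.5759],[.3033,.048,2.929,.3226,.0509,.8586],[.1621,.0484,2.9283,.2244,.0635,.8969],[.2231,.0484,2.6587,.3374,.065,.8876],[.3012,.0484,2.5252,.4279,.0564,.8662],[.2553,.0484,2.2671,.4648,.0313,.9152],[.206,.0484,2.2042,.4444,.0251,.9476]])
def fk(p,q):
    a,h,L1,L2,e,T,of=p;A=q[0]+q[1];B=A+q[2]
    return np.array([a+L1*np.sin(q[0])+L2*np.sin(A)-e*np.cos(A)+T*np.sin(B),h+L1*np.cos(q[0])+L2*np.cos(A)+e*np.sin(A)+T*np.cos(B)])
f=lambda p:np.ravel([fk(p,d)-[np.sqrt(d[3]**2+d[4]**2-p[6]**2),d[5]] for d in D])
r=least_squares(f,[0.05,.3,.4,.4,0.0,.25,.066]);P=r.x
if __name__=="__main__":
    print(P.round(4),np.abs(r.fun).max())
    for th in(40,43):
        for x,z in((.46,.035),(.5,.035),(.54,.035),(.66,.035),(.66,.06),(.46,.2),(.42,.25),(.45,.25),(.5,.4)):
            b=np.pi-np.radians(th)
            s=min((least_squares(lambda q:np.r_[fk(P,q)-[np.sqrt(x*x),z],.3*(q.sum()-b)],g,bounds=([-.84,.05,.06],[2.19,2.79,2.93])) for g in([.3,1.5,1.],[-.3,2.4,.5],[.8,.9,1])),key=lambda s:s.cost)
            print(th,x,z,s.x.round(2),'err',np.abs(s.fun).max().round(4))
E
python3 fk.py
```

```text
[-0.0009  0.2008  0.5865  0.4113 -0.0427  0.2763  0.0705] 0.0019113801047378476
40 0.46 0.035 [0.43 2.27 0.06] err 0.0946
40 0.5 0.035 [0.48 2.2  0.06] err 0.0884
40 0.54 0.035 [0.53 2.13 0.06] err 0.0814
40 0.66 0.035 [0.65 1.92 0.06] err 0.0563
40 0.66 0.06 [0.61 1.93 0.06] err 0.0484
40 0.46 0.2 [0.12 2.33 0.06] err 0.0214
40 0.42 0.25 [-0.02  2.39  0.07] err 0.0
40 0.45 0.25 [0.03 2.34 0.07] err 0.0
40 0.5 0.4 [-0.09  1.99  0.54] err 0.0
43 0.46 0.035 [0.42 2.27 0.06] err 0.106
43 0.5 0.035 [0.47 2.2  0.06] err 0.1003
43 0.54 0.035 [0.52 2.13 0.06] err 0.0935
43 0.66 0.035 [0.65 1.91 0.06] err 0.0691
43 0.66 0.06 [0.61 1.93 0.06] err 0.0611
43 0.46 0.2 [0.11 2.33 0.06] err 0.0324
43 0.42 0.25 [-0.03  2.4   0.06] err 0.0093
43 0.45 0.25 [0.02 2.34 0.06] err 0.0096
43 0.5 0.4 [-0.1   2.02  0.47] err 0.0
```

Call:
arm_command --steps '[1,-1,0,-1,0,1,-1,0,-1,0,1,-1,0,-1,0,1,0,0,1,0,1,0.5,0,1,0,1,0.9,0,1,0,1,0.9,0,1,0,1,0.9,0,1,0]'

```text
time: 16.0
ee_pos: [0.4515, 0.0239, 0.8425]
tcp_rot: [0.0, 0.934, 0.004, 0.356]
force: [0.3, -0.1, 0.1]
width: 0.0953
grip_force: 0.0
```

Call:
arm_command --steps '[1,0.9,-0.35,1,1,1,0.83,-0.5,1,1,1,0.73,-0.64,1,1,1,0.6,-0.75,1,1,1,0.46,-0.85,1,1,1,0.31,-0.91,1,1,1,0.15,-0.95,1,1,1,-0.02,-0.97,1,1]'

```text
time: 17.0
ee_pos: [0.4509, -0.0307, 0.6268]
tcp_rot: [0.603, 0.714, 0.233, 0.27]
force: [0.7, 0.3, -0.0]
width: 0.0954
grip_force: 0.0
```

```bash
python3 st.py
```

```text
17.0 tcp [ 0.4509 -0.0307  0.6268] grasp [ 0.4383 -0.0309  0.6408] 
q [-0.3653 -0.2488  1.5591  0.2708  1.1525 -0.5564] F [ 0.7171  0.3365 -0.0279] w 0.09535855932772934 0.0
x [-0.1277  0.9863 -0.1046] y [0.7352 0.1649 0.6575] z [ 0.6657  0.0071 -0.7462] tilt 41.7393964552993
```

Call:
arm_command --steps '[1,-0.19,-0.95,1,1,1,-0.35,-0.9,1,1,1,-0.5,-0.83,1,1,1,-0.64,-0.73,1,1,1,-0.75,-0.6,1,1,1,-0.85,-0.46,1,1,1,-0.91,-0.31,1,1,1,-0.95,-0.15,1,1]'

```text
time: 18.0
ee_pos: [0.45, -0.0853, 0.4112]
tcp_rot: [0.921, 0.159, 0.352, 0.057]
force: [0.8, 1.0, 0.7]
width: 0.0952
grip_force: 0.0
```

```bash
python3 st.py
```

```text
18.0 tcp [ 0.45   -0.0853  0.4112] grasp [ 0.4375 -0.0854  0.4253] 
q [-0.5482 -0.1819  2.0451  0.5686  0.7139  0.3522] F [0.7549 1.0303 0.6537] w 0.09518777236232137 0.0
x [0.702  0.3336 0.6292] y [ 0.2531 -0.9427  0.2174] z [ 0.6657  0.0066 -0.7462] tilt 41.73826072517925
```

Call:
arm_command --steps '[1,-0.97,0,1,1,1,-0.93,0.1,1,1,1,-0.9,0,1,0,1,-0.9,0,1,0,1,-0.9,0,1,0,1,-0.9,0,1,0]'

```text
time: 18.75
ee_pos: [0.4491, -0.0959, 0.2496]
tcp_rot: [0.934, -0.0, 0.356, -0.003]
force: [1.1, -0.2, -0.0]
width: 0.0953
grip_force: 0.0
```

```bash
python3 st.py
```

```text
18.75 tcp [ 0.4491 -0.0959  0.2496] grasp [ 0.4366 -0.096   0.2637] 
q [-0.5818  0.0497  2.3422  1.2967  0.3952 -0.1587] F [ 1.1118 -0.1611 -0.0438] w 0.0952814398585493 0.0
x [ 0.7465 -0.0031  0.6653] y [ 0.0017 -1.     -0.0065] z [ 0.6653  0.0059 -0.7465] tilt 41.708746904480115
```

Call:
arm_command --steps '[1,-0.33,-0.64,0.98,0,1,-0.33,-0.64,0.98,0,1,-0.33,-0.64,0.98,0,1,-0.33,-0.64,0.98,0,1,-0.33,-0.64,0.98,0,1,-0.33,-0.64,0.98,0,1,-0.33,-0.64,0.98,0,1,-0.33,-0.64,0.98,0]'

```text
time: 19.75
ee_pos: [0.5142, 0.008, 0.0986]
tcp_rot: [0.934, -0.0, 0.356, -0.004]
force: [0.4, -0.2, 0.2]
width: 0.0951
grip_force: 0.0
```

```bash
python3 st.py; python3 - <<'E'
from bench import arm
for c in("scene","top"):
    arm.snapshot(c)
    for n in("carton_a","end_cap"): print(c,n,[( [round(float(v),3) for v in d["point"]],round(d["confidence"],2)) for d in arm.place_of(c,n)][:3])
E
```

```text
19.75 tcp [0.5142 0.008  0.0986] grasp [0.5017 0.0079 0.1126] 
q [-0.1803  0.4983  2.4264  2.8841  0.5163 -1.4779] F [ 0.3747 -0.1829  0.1686] w 0.09514445572322944 0.0
x [ 0.7465 -0.0031  0.6653] y [ 0.002 -1.    -0.007] z [ 0.6653  0.0065 -0.7465] tilt 41.70847954018648
scene carton_a [([0.667, 0.17, 0.044], 0.96), ([0.66, -0.102, 0.046], 0.82)]
scene end_cap [([0.665, 0.03, 0.024], 0.65)]
top carton_a [([0.668, 0.17, 0.043], 0.61), ([0.66, -0.103, 0.044], 0.58), ([0.696, -0.186, 0.303], 0.25)]
top end_cap [([0.664, 0.034, 0.025], 0.49)]
```

Call:
arm_command --steps '[1,0.31,-0.4,0.95,0,1,0.31,-0.4,0.95,0,1,0.31,-0.4,0.95,0,1,0.31,0,0.95,0,1,0.31,0,0.95,0,1,0.31,0,0.95,0,1,0.31,0,0.95,0,1,0.31,0,0.95,0]'

```text
time: 21.05
ee_pos: [0.653, 0.032, 0.019]
tcp_rot: [0.934, -0.0, 0.356, -0.004]
force: [0.1, 0.1, 0.1]
width: 0.0952
grip_force: 0.0
```

Call:
arm_command --steps '[0,0,0,0,0,0,0,0,0,0,0,0,0,0,0,0,0,0,0,0,0,0,0,0,0]'

```text
time: 21.68
ee_pos: [0.6519, 0.0328, 0.0193]
tcp_rot: [0.934, 0.0, 0.356, -0.004]
force: [-3.2, -0.8, 5.9]
width: 0.062
grip_force: 30.0
```

```bash
python3 st.py
```

```text
21.675 tcp [0.6519 0.0328 0.0193] grasp [0.6394 0.0327 0.0334] 
q [-0.0747  0.7418  2.1231  3.0113  0.4535 -1.5065] F [-3.2134 -0.7732  5.9064] w 0.062039524270569336 29.954784214496613
x [ 0.7461 -0.0028  0.6658] y [ 0.0028 -1.     -0.0073] z [ 0.6658  0.0073 -0.7461] tilt 41.74683120384019
```

Call:
arm_command --steps '[0,0.9,0,-1,0,0,-0.73,0,-0.98,0,0,-0.73,0,-0.98,0,0,-0.73,0,-0.98,0,0,-0.73,0,-0.98,0,0,-0.73,0,-0.98,0,0,-0.73,0,-0.98,0,0,-0.73,0,-0.98,0]'

```text
time: 22.68
ee_pos: [0.4838, 0.032, 0.0805]
tcp_rot: [0.934, 0.0, 0.356, -0.004]
force: [-0.0, 0.4, -0.6]
width: 0.0618
grip_force: 29.9
```

Call:
arm_command --steps '[0,0.27,0.96,-0.77,0,0,0.27,0.96,-0.77,0,0,0.27,0.96,-0.77,0,0,0.27,0.96,-0.77,0,0,0.27,0.96,-0.77,0,0,0.27,0.96,-0.77,0,0,0.27,0.96,-0.77,0,0,0.27,0.96,-0.77,0]'

```text
time: 23.68
ee_pos: [0.4348, -0.1233, 0.2003]
tcp_rot: [0.935, 0.0, 0.356, -0.004]
force: [0.7, 0.4, -0.1]
width: 0.0621
grip_force: 29.9
```

```bash
python3 st.py
```

```text
23.675 tcp [ 0.4348 -0.1233  0.2003] grasp [ 0.4223 -0.1234  0.2144] 
q [-0.6928  0.1642  2.4239  1.6614  0.4466 -0.6545] F [ 0.7288  0.4244 -0.108 ] w 0.06208306108750675 29.928277730941772
x [ 0.7467 -0.0025  0.6651] y [ 0.0027 -1.     -0.0068] z [ 0.6651  0.0069 -0.7467] tilt 41.692514989440824
```

Call:
arm_command --steps '[0,-0.13,0.99,-0.12,0,0,-0.13,0.99,-0.12,0,0,-0.13,0.99,-0.12,0,0,-0.13,0.99,-0.12,0,0,-0.13,0.99,-0.12,0,0,-0.13,0.99,-0.12,0,0,-0.13,0.99,-0.12,0,0,-0.13,0.99,-0.12,0]'

```text
time: 24.68
ee_pos: [0.4072, -0.2818, 0.1991]
tcp_rot: [0.934, 0.0, 0.356, -0.004]
force: [0.8, 0.4, -0.4]
width: 0.0618
grip_force: 29.9
```

Call:
arm_command --steps '[0,-0.13,0.99,-0.12,0,0,-0.13,0.99,-0.12,0,0,-0.13,0.99,-0.12,0,0,-0.13,0.99,-0.12,0,0,-0.13,0.99,-0.12,0,0,-0.13,0.99,-0.12,0,0,-0.5,0,0.56,0,0,-0.5,0,0.56,0]'

```text
time: 25.68
ee_pos: [0.3863, -0.4007, 0.1682]
tcp_rot: [0.934, -0.0, 0.356, -0.004]
force: [-0.9, -0.3, -0.1]
width: 0.0618
grip_force: 29.9
```

```bash
python3 st.py
```

```text
25.675 tcp [ 0.3863 -0.4007  0.1682] grasp [ 0.3738 -0.4009  0.1822] 
q [-1.2454  0.4277  2.0939  1.1732  0.7565 -0.625 ] F [-0.8583 -0.2966 -0.1356] w 0.0618062017550236 29.92798626422882
x [ 0.7463 -0.0027  0.6656] y [ 0.0025 -1.     -0.0069] z [ 0.6656  0.0068 -0.7463] tilt 41.728596245774334
```

Call:
arm_command --steps '[1,0,0,0,0,1,0,0,0,0,1,0,0,0,0,1,0.66,0,-0.75,0,1,0.66,-0.8,-0.75,0,1,0.2,-1,-0.2,0,1,0,-1,0,0,1,0,-1,0,0]'

```text
time: 26.68
ee_pos: [0.3862, -0.3225, 0.2143]
tcp_rot: [0.935, -0.0, 0.356, -0.004]
force: [-0.0, -0.6, 0.2]
width: 0.0954
grip_force: 0.0
```

```bash
python3 st.py; python3 - <<'E'
from bench import arm
arm.snapshot("top"); arm.snapshot("scene")
for c in("scene","top"): print(c,[( [round(float(v),3) for v in d["point"]],round(d["confidence"],2)) for d in arm.place_of(c,"end_cap")][:3])
E
```

```text
26.675 tcp [ 0.3862 -0.3225  0.2143] grasp [ 0.3737 -0.3226  0.2283] 
q [-1.1791  0.2629  2.1958  1.1454  0.7454 -0.5154] F [-0.0026 -0.6049  0.1631] w 0.09535179448449743 0.0
x [ 0.7467 -0.0031  0.6651] y [ 0.003 -1.    -0.008] z [ 0.6651  0.0079 -0.7467] tilt 41.6941743081786
scene [([0.398, -0.394, 0.029], 0.63)]
top [([0.399, -0.392, 0.03], 0.93)]
```

Call:
arm_command --steps '[1,0.23,-1,0.52,0,1,0.23,-1,0.52,0,1,0.23,-1,0.52,0,1,0.23,-1,0.52,0,1,0.23,-1,0.52,0,1,0.23,-1,0.52,0,1,0.23,-1,0.52,0,1,0.23,-1,0.52,0]'

```text
time: 27.88
ee_pos: [0.4694, -0.1637, 0.178]
tcp_rot: [0.934, -0.0, 0.356, -0.004]
force: [-0.0, -0.8, -0.3]
width: 0.095
grip_force: 0.0
```

Call:
arm_command --steps '[1,0.23,-1,0.52,0,1,0.23,-1,0.52,0,1,0.23,-1,0.52,0,1,0.21,0,0.92,0,1,0.21,0,0.92,0]'

```text
time: 28.5
ee_pos: [0.5314, -0.1034, 0.1422]
tcp_rot: [0.934, 0.0, 0.356, -0.004]
force: [0.1, 0.2, 0.4]
width: 0.0951
grip_force: 0.0
```

```bash
python3 st.py
```

```text
28.5 tcp [ 0.5314 -0.1034  0.1422] grasp [ 0.5189 -0.1036  0.1563] 
q [-0.4731  0.4007  2.3135  2.2028  0.3939 -1.0336] F [0.1323 0.1648 0.444 ] w 0.09514281191750902 0.0
x [ 0.7464 -0.0025  0.6655] y [ 0.0029 -1.     -0.0071] z [ 0.6655  0.0072 -0.7464] tilt 41.722920018740986
```

Call:
arm_command --steps '[1,0.22,0,1,0,1,0.22,0,1,0,1,0.22,0,1,0,1,0.22,0,1,0,1,0.22,0,1,0,1,0.22,0,1,0,1,0.22,0,1,0,1,0.22,0,1,0]'

```text
time: 29.5
ee_pos: [0.6643, -0.1021, 0.046]
tcp_rot: [0.934, 0.0, 0.356, -0.004]
force: [-0.1, -1.0, -0.2]
width: 0.095
grip_force: 0.0
```

Call:
arm_command --steps '[0,0.19,0,0.17,0,0,0,0,0,0,0,0,0,0,0,0,0,0,0,0,0,0,0,0,0,0,0,0,0,0]'

```text
time: 30.25
ee_pos: [0.6683, -0.1023, 0.0474]
tcp_rot: [0.934, -0.0, 0.357, -0.004]
force: [-3.7, -1.0, 5.3]
width: 0.0632
grip_force: 28.2
```

```bash
python3 st.py
```

```text
30.25 tcp [ 0.6683 -0.1023  0.0474] grasp [ 0.6558 -0.1024  0.0614] 
q [-0.3434  0.6975  2.0527  2.4745  0.3824 -1.1979] F [-3.7367 -1.0292  5.2961] w 0.06324368751013736 28.234464481149644
x [ 0.7458 -0.0029  0.6662] y [ 0.0025 -1.     -0.0072] z [ 0.6662  0.007  -0.7457] tilt 41.775447069655534
```

Call:
arm_command --steps '[0,0,0,0,0,0,0.4,0,-0.45,0,0,0.2,0,-0.22,0,0,0,0,0,0,0,0,0,0,0]'

```text
time: 30.88
ee_pos: [0.6681, -0.1022, 0.0644]
tcp_rot: [0.935, 0.0, 0.356, -0.004]
force: [-0.3, -0.9, 0.2]
width: 0.0631
grip_force: 28.1
```

```bash
python3 st.py;python3 - <<'E'
from bench import arm
import numpy as np
F=[]
for i in range(2):
    arm.snapshot("top");s=arm.observe();F.append(np.array(s['force']))
print(F,s['ft_torque'],[d['point'] for d in arm.place_of("top","carton_a")][:2])
E
```

```text
30.875 tcp [ 0.6681 -0.1022  0.0644] grasp [ 0.6556 -0.1023  0.0785] 
q [-0.3433  0.6638  2.0471  2.4062  0.3513 -1.1252] F [-0.3483 -0.8968  0.1816] w 0.0631319989184528 28.111640926422297
x [ 0.7467 -0.0028  0.6651] y [ 0.0029 -1.     -0.0074] z [ 0.6651  0.0074 -0.7467] tilt 41.69471821141832
[array([ 0.03900069, -0.11509596, -1.41086615]), array([ 0.18223172, -0.11628219, -0.9948588 ])] [-0.11066846  0.60976335 -0.02133254] [[0.6596, -0.1055, 0.0602], [0.6663, 0.1737, 0.0427]]
```

Call:
arm_command --steps '[0,-0.73,0,-0.98,0,0,-0.73,0,-0.98,0,0,-0.73,0,-0.98,0,0,-0.73,0,-0.98,0,0,-0.73,0,-0.98,0,0,-0.73,0,-0.98,0,0,-0.73,0,-0.98,0]'

```text
time: 31.9
ee_pos: [0.5, -0.1029, 0.0992]
tcp_rot: [0.934, 0.0, 0.356, -0.004]
force: [0.1, 0.3, -0.0]
width: 0.0632
grip_force: 28.1
```

Call:
arm_command --steps '[0,0.27,0.3,-1,0,0,0.27,0.5,-1,0,0,0.27,0.5,-1,0,0,0.27,0.5,-1,0,0,0.27,0.5,-1,0,0,0.27,0.7,-1,0,0,-0.2,1,-0.18,0,0,-0.2,1,-0.18,0]'

```text
time: 32.9
ee_pos: [0.4343, -0.2045, 0.2099]
tcp_rot: [0.934, 0.0, 0.356, -0.004]
force: [-0.5, 0.7, -0.5]
width: 0.0632
grip_force: 28.1
```

```bash
python3 st.py;python3 - <<'E'
from bench import arm
for c in ("top","scene"):
    arm.snapshot(c);print([d['point'] for d in arm.place_of(c,"carton_a")][:3])
E
```

```text
32.9 tcp [ 0.4343 -0.2045  0.2099] grasp [ 0.4218 -0.2046  0.224 ] 
q [-0.8869  0.1985  2.3215  1.3867  0.5581 -0.5258] F [-0.4654  0.7261 -0.4715] w 0.06317381574664357 28.113533858272604
x [ 0.7461 -0.0022  0.6658] y [ 0.0031 -1.     -0.0068] z [ 0.6658  0.0071 -0.7461] tilt 41.748023903925564
[[0.4239, -0.2059, 0.2053], [0.6651, 0.1732, 0.0411]]
[[0.6669, 0.1681, 0.0435], [0.4273, -0.201, 0.2047]]
```

Call:
arm_command --steps '[0,-0.16,0.99,-0.14,0,0,-0.16,0.99,-0.14,0,0,-0.16,0.99,-0.14,0,0,-0.16,0.99,-0.14,0,0,-0.16,0.99,-0.14,0,0,-0.16,0.99,-0.14,0,0,-0.16,0.99,-0.14,0]'

```text
time: 33.98
ee_pos: [0.405, -0.3436, 0.2083]
tcp_rot: [0.934, 0.0, 0.356, -0.004]
force: [1.2, -0.5, -0.8]
width: 0.0628
grip_force: 28.1
```

Call:
arm_command --steps '[0,-0.4,0,0.45,0,0,-0.5,0,0.6,0,0,-0.4,0,0.45,0,1,0,0,0,0,1,0,0,0,0,1,0,0,0,0,1,0.66,0,-0.75,0,1,0.66,0,-0.75,0]'

```text
time: 34.98
ee_pos: [0.4054, -0.3426, 0.2094]
tcp_rot: [0.934, 0.0, 0.356, -0.004]
force: [0.1, -0.5, -0.8]
width: 0.0946
grip_force: 0.0
```

Call:
arm_command --steps '[1,0.66,0,-0.75,0,1,0.66,0,-0.75,0,1,0,-1,-0.5,0,1,0,-1,-0.5,0,1,0,-1,0,0,1,0,-1,0,0,1,0,-1,0,0,1,0,0,0,0]'

```text
time: 35.98
ee_pos: [0.3917, -0.2415, 0.2642]
tcp_rot: [0.934, 0.001, 0.356, -0.004]
force: [-0.1, 0.1, -0.1]
width: 0.0952
grip_force: 0.0
```

```bash
python3 st.py;python3 - <<'E'
from bench import arm
import cv2
for c in ("top","scene"):
    p=arm.snapshot(c);cv2.imwrite(f"pics/{c}9.png",p["image"][:,:,::-1])
    for n in("carton_a","end_cap","bin"):print(c,n,[( [round(float(v),3) for v in d["point"]],round(d["confidence"],2)) for d in arm.place_of(c,n)][:3])
E
```

```text
35.975 tcp [ 0.3917 -0.2415  0.2642] grasp [ 0.3792 -0.2417  0.2782] 
q [-1.0638  0.0809  2.2503  1.0664  0.733  -0.2955] F [-0.0596  0.0587 -0.0695] w 0.09524391069964144 0.0
x [ 0.7465 -0.0016  0.6654] y [ 0.0044 -1.     -0.0074] z [ 0.6654  0.0085 -0.7465] tilt 41.7119211901491
top carton_a [([0.668, 0.173, 0.044], 0.62)]
top end_cap [([0.4, -0.394, 0.029], 0.57), ([0.403, -0.375, 0.001], 0.39)]
top bin [([0.403, -0.374, -0.003], 0.77)]
scene carton_a [([0.667, 0.169, 0.044], 0.84), ([0.389, -0.332, 0.089], 0.56)]
scene end_cap [([0.397, -0.392, 0.028], 0.47)]
scene bin [([0.401, -0.371, -0.0], 0.97)]
```

View pics/scene9.png

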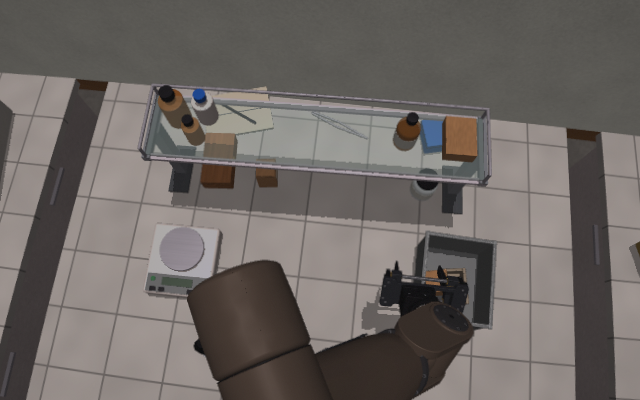

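The scene shows the carton inside the bin near (445,280), partly behind the gripper. The other carton still stands at (267,173). I'll move the arm clear and check that the carton in the bin is settled.

Call:
arm_command --steps '[1,0,-1,0,0,1,0,-1,0,0,1,0,-1,0,0,1,0,-1,0,0,1,0,-1,0,0,1,0,-1,0,0,1,0,-1,0,0,1,0,0,0,0]'

```text
time: 37.38
ee_pos: [0.3907, -0.101, 0.2653]
tcp_rot: [0.934, 0.001, 0.356, -0.004]
force: [-0.3, 0.3, 0.9]
width: 0.0951
grip_force: 0.0
```

```bash
python3 st.py;python3 - <<'E'
from bench import arm
import cv2,numpy as np
I=[]
for c in ("top","scene"):
    p=arm.snapshot(c);I.append(p["image"][180:340,380:530,::-1])
    for n in("carton_a","bin"):print(c,n,[( [round(float(v),3) for v in d["point"]],round(d["confidence"],2)) for d in arm.place_of(c,n)][:3])
cv2.imwrite("pics/bin.png",cv2.resize(np.hstack(I),(800,427),interpolation=cv2.INTER_CUBIC))
E
```

```text
37.375 tcp [ 0.3907 -0.101   0.2653] grasp [ 0.3782 -0.1012  0.2794] 
q [-0.7439 -0.0764  2.4043  1.1406  0.5274 -0.1156] F [-0.3042  0.3336  0.9194] w 0.09507958555209707 0.0
x [ 0.7461 -0.0005  0.6658] y [ 0.0056 -1.     -0.007 ] z [ 0.6658  0.0089 -0.7461] tilt 41.745468501870334
top carton_a [([0.388, -0.333, 0.085], 0.7), ([0.666, 0.173, 0.043], 0.38)]
top bin [([0.399, -0.375, 0.002], 0.88)]
scene carton_a [([0.39, -0.333, 0.089], 0.76), ([0.667, 0.168, 0.044], 0.63)]
scene bin [([0.399, -0.372, -0.0], 0.67)]
```

View pics/bin.png

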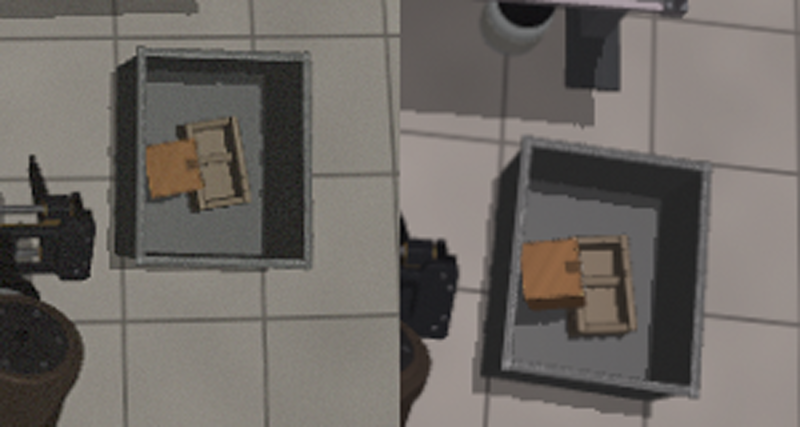

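The bin crop shows the carton resting against the wall and the end cap. Both lie inside and below the rim, haven't moved between readings, and the arm is clear of everything.

```bash
python3 -c "
from bench import arm
print(arm.finish_job())"
```

```text
the job is handed in; nothing more can be done
None
```

I put the end cap and the empty carton in the bin and handed the job in at about 37 s. I lifted only the right-hand carton: it read about 1 N or less, against at least 4 N for the full one, so I never touched the other, which still stands in its place under the shelf.

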